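Load glazed test tiles into the kiln setter in jar order

TASK

The four glazed test tiles are dry, and as colours change in the firing their order is the only record: move them one at a time from the wooden drying rack into the four bays of the cream kiln setter, one tile to a bay, in the same left-to-right order as their glaze jars, seen from the robot, so that the tile from the left-most jar goes in the left-most bay. Set each down gently in the middle of its bay, upright, flat on the floor between the ribs and with its plate parallel to the long side of the setter, as on the drying rack. Never let tiles touch one another or fall over, and leave the jars where they are.

Things in the scene. Friction and masses are not known exactly. Their poses are not given: they have to be found in the camera images.
- blue_tile_center (a point): dark blue test tile, loose upside-down T of fired clay, 90 g, (mm) 76 high: upright plate 10 thick (x), 42 wide (y), on the middle of a foot 40 (x) by 42 (y), 9 thick. Plate dark blue, its lowest 28 and the foot bare pinkish clay. This point is its centre, half-way up (38 above its underside); z up. Starts on the drying rack, thickness roughly along its x, in line with the jar of its colour.
- green_tile_center (a point): green test tile, loose upside-down T of fired clay, 90 g, (mm) 76 high: upright plate 10 thick (x), 42 wide (y), on the middle of a foot 40 (x) by 42 (y), 9 thick. Plate green, its lowest 28 and the foot bare pinkish clay. This point is its centre, half-way up (38 above its underside); z up. Starts on the drying rack, thickness roughly along its x, in line with the jar of its colour.
- rust_tile_center (a point): rust red test tile, loose upside-down T of fired clay, 90 g, (mm) 76 high: upright plate 10 thick (x), 42 wide (y), on the middle of a foot 40 (x) by 42 (y), 9 thick. Plate rust red, its lowest 28 and the foot bare pinkish clay. This point is its centre, half-way up (38 above its underside); z up. Starts on the drying rack, thickness roughly along its x, in line with the jar of its colour.
- yellow_tile_center (a point): yellow test tile, loose upside-down T of fired clay, 90 g, (mm) 76 high: upright plate 10 thick (x), 42 wide (y), on the middle of a foot 40 (x) by 42 (y), 9 thick. Plate yellow, its lowest 28 and the foot bare pinkish clay. This point is its centre, half-way up (38 above its underside); z up. Starts on the drying rack, thickness roughly along its x, in line with the jar of its colour.
- blue_jar: sample jar of dark blue glaze: (mm) 45 diameter, 58 high, dark blue body, white lid with a round dark blue dab on top. Stands on the bench behind the drying rack, 110 from its tile, shows its tile's place in the row. Origin: centre of its underside.
- green_jar: sample jar of green glaze: (mm) 45 diameter, 58 high, green body, white lid with a round green dab on top. Stands on the bench behind the drying rack, 110 from its tile, shows its tile's place in the row. Origin: centre of its underside.
- rust_jar: sample jar of rust red glaze: (mm) 45 diameter, 58 high, rust red body, white lid with a round rust red dab on top. Stands on the bench behind the drying rack, 110 from its tile, shows its tile's place in the row. Origin: centre of its underside.
- yellow_jar: sample jar of yellow glaze: (mm) 45 diameter, 58 high, yellow body, white lid with a round yellow dab on top. Stands on the bench behind the drying rack, 110 from its tile, shows its tile's place in the row. Origin: centre of its underside.
- drying_rack: slatted wooden drying rack, fixed, to the robot's left or right: (mm) 90 (x) by 250 (y), top 30 above the bench. Origin: centre of its underside; z up, y along the row towards its left end seen from the robot, x away from the robot. Tiles stand about 56 apart at y = about 84, 28, -28, -84; the jars at the same y, x = 110.
- kiln_setter: cream kiln setter, fixed: (mm) slab 76 (x) by 264 (y) with five cross ribs, 6 wide and 8 high, parting four bays 58 wide, open front and back. Bay floor 35 above the bench. Origin: centre of underside, on the bench; z up, y along the row to its left end seen from the robot, x away from the robot. Bay centres x = 0, y = 96, 32, -32, -96. Seated tile's centre: z = 73.

How it is judged (in metres and radians):
At the end, for the whole second after the job is handed in: Each tile stands in the bay whose place in the row is that of its colour's jar: within 12 mm of the bay's centre along the row, 15 mm across, 4 mm in height, upright within 0.08 rad, plate square to the setter's x within 0.25 rad; all released and at rest (((y of blue_jar in the frame of drying_rack between 0.057 and 0.111 m and y of blue_tile_center in the frame of kiln_setter between 0.084 and 0.108 m) or (y of blue_jar in the frame of drying_rack between 0.001 and 0.055 m and y of blue_tile_center in the frame of kiln_setter between 0.02 and 0.044 m) or (y of blue_jar in the frame of drying_rack between -0.055 and -0.001 m and y of blue_tile_center in the frame of kiln_setter between -0.044 and -0.02 m) or (y of blue_jar in the frame of drying_rack between -0.111 and -0.057 m and y of blue_tile_center in the frame of kiln_setter between -0.108 and -0.084 m)) and x of blue_tile_center in the frame of kiln_setter between -0.015 and 0.015 m and z of blue_tile_center in the frame of kiln_setter between 0.069 and 0.077 m and angle between each of blue_tile_center, green_tile_center, rust_tile_center, yellow_tile_center's own z axis and vertical below 0.08 rad and angle between the x axis of each of blue_tile_center, green_tile_center, rust_tile_center, yellow_tile_center and the x axis of kiln_setter, either way round below 0.25 rad and linear speed of each of blue_tile, green_tile, rust_tile, yellow_tile below 0.02 m/s and angular speed of each of blue_tile, green_tile, rust_tile, yellow_tile below 0.1 rad/s and contact force between each of blue_tile, green_tile, rust_tile, yellow_tile and the fingers below 0.05 N and ((y of green_jar in the frame of drying_rack between 0.057 and 0.111 m and y of green_tile_center in the frame of kiln_setter between 0.084 and 0.108 m) or (y of green_jar in the frame of drying_rack between 0.001 and 0.055 m and y of green_tile_center in the frame of kiln_setter between 0.02 and 0.044 m) or (y of green_jar in the frame of drying_rack between -0.055 and -0.001 m and y of green_tile_center in the frame of kiln_setter between -0.044 and -0.02 m) or (y of green_jar in the frame of drying_rack between -0.111 and -0.057 m and y of green_tile_center in the frame of kiln_setter between -0.108 and -0.084 m)) and x of green_tile_center in the frame of kiln_setter between -0.015 and 0.015 m and z of green_tile_center in the frame of kiln_setter between 0.069 and 0.077 m and ((y of rust_jar in the frame of drying_rack between 0.057 and 0.111 m and y of rust_tile_center in the frame of kiln_setter between 0.084 and 0.108 m) or (y of rust_jar in the frame of drying_rack between 0.001 and 0.055 m and y of rust_tile_center in the frame of kiln_setter between 0.02 and 0.044 m) or (y of rust_jar in the frame of drying_rack between -0.055 and -0.001 m and y of rust_tile_center in the frame of kiln_setter between -0.044 and -0.02 m) or (y of rust_jar in the frame of drying_rack between -0.111 and -0.057 m and y of rust_tile_center in the frame of kiln_setter between -0.108 and -0.084 m)) and x of rust_tile_center in the frame of kiln_setter between -0.015 and 0.015 m and z of rust_tile_center in the frame of kiln_setter between 0.069 and 0.077 m and ((y of yellow_jar in the frame of drying_rack between 0.057 and 0.111 m and y of yellow_tile_center in the frame of kiln_setter between 0.084 and 0.108 m) or (y of yellow_jar in the frame of drying_rack between 0.001 and 0.055 m and y of yellow_tile_center in the frame of kiln_setter between 0.02 and 0.044 m) or (y of yellow_jar in the frame of drying_rack between -0.055 and -0.001 m and y of yellow_tile_center in the frame of kiln_setter between -0.044 and -0.02 m) or (y of yellow_jar in the frame of drying_rack between -0.111 and -0.057 m and y of yellow_tile_center in the frame of kiln_setter between -0.108 and -0.084 m)) and x of yellow_tile_center in the frame of kiln_setter between -0.015 and 0.015 m and z of yellow_tile_center in the frame of kiln_setter between 0.069 and 0.077 m); the robot touches nothing.
It fails at once if a tile is knocked over or tipped far (angle between any of blue_tile_center, green_tile_center, rust_tile_center, yellow_tile_center's own z axis and vertical above 0.6 rad).
It fails at once if two tiles touch (contact force between blue_tile and green_tile above 0.2 N or contact force between any of blue_tile, green_tile and rust_tile above 0.2 N or contact force between any of blue_tile, green_tile, rust_tile and yellow_tile above 0.2 N).
It fails at once if a tile is dropped or thrown into the setter (faster than 0.5 m/s within 20 mm of its seat) ((x of blue_tile_center in the frame of kiln_setter between -0.05 and 0.05 m and y of blue_tile_center in the frame of kiln_setter between -0.14 and 0.14 m and z of blue_tile_center in the frame of kiln_setter below 0.093 m and linear speed of blue_tile above 0.5 m/s) or (x of green_tile_center in the frame of kiln_setter between -0.05 and 0.05 m and y of green_tile_center in the frame of kiln_setter between -0.14 and 0.14 m and z of green_tile_center in the frame of kiln_setter below 0.093 m and linear speed of green_tile above 0.5 m/s) or (x of rust_tile_center in the frame of kiln_setter between -0.05 and 0.05 m and y of rust_tile_center in the frame of kiln_setter between -0.14 and 0.14 m and z of rust_tile_center in the frame of kiln_setter below 0.093 m and linear speed of rust_tile above 0.5 m/s) or (x of yellow_tile_center in the frame of kiln_setter between -0.05 and 0.05 m and y of yellow_tile_center in the frame of kiln_setter between -0.14 and 0.14 m and z of yellow_tile_center in the frame of kiln_setter below 0.093 m and linear speed of yellow_tile above 0.5 m/s)).
It fails at once if a glaze jar is moved by more than 15 mm (distance of any of blue_jar, green_jar, rust_jar, yellow_jar from where it was at the start of the episode above 0.015 m).
It also fails if it takes over 112 s, if anything falls off the work surface, if the arm or the gripper's body presses on something with over 40 N, if the wrist force passes 120 N, or if a joint passes its speed limit or range.

ROBOT

A 6-joint arm with a two-finger parallel gripper is mounted at the origin on the work surface. World frame = base frame: x ahead of the robot, y to its left, z up, the work surface at z = 0. Lengths are in mm, angles in rad, forces in N, time in s.
With the tool pointing down it reaches from about 375 to 825 mm from the base axis. Payload 5.5 kg.
Tool frame: the origin (TCP) lies where the fingers leave the gripper's body, on its centre line; the fingertips stand 73 mm ahead of it and the grasp point (between the pads) lies 54 mm ahead of it; z points along the fingers, x is the direction in which the jaws open and shut, and the axes are right-handed (so a half turn about z gives the same grasp; the last joint's range is limited). The gripper opens to 85 mm and grips with 20 to 120 N. Pads are 22 mm wide; open, the fingers measure 114 mm over their backs; the gripper's body (76 mm by 85 mm) begins 54 mm behind the grasp point. The pads swing forward as they close: fully open they stand 13 mm farther back than shut.
Start: joints at [-1.111, 0.314, -0.047, 1.21, 0, 1.571], TCP at [266.258, -537.682, 303.899] pointing down, gripper open.
Joint ranges: [-2.67, 2.67], [-0.69, 1.73], [-1.03, 1.25], [-2.08, 2.16], [-1.42, 1.45], [-3.14, 3.14]. Speed limits (rad/s): [2.39, 2.39, 3.01, 3.14, 3.14, 3.14].

INTERFACE

Orientations are given as a unit quaternion [x, y, z, w].
In Python, from bench import r gives the robot as it stands.
- The arm moves only by the tool step_arm, never from a script. Its argument "motion" is a list of rows, each a list of 3 entries, a list of its own where there are three numbers: the shift along the world's x, y, z in mm, then the turn about the world's z in degrees, then the finger opening in mm, from 0 to 85.4. In form: [[[dx, dy, dz], roll, claw], ...]. A call has 1 to 12 rows; each row shifts and turns the commanded pose from where the row before left it; what a row does not reach is not made up. A row lasts 1/10 s, in which the tool goes at most 50 mm and 8.59 degrees, less where a joint would pass 70% of its speed; a pose out of reach is approached as far as the arm can. A call with a gripper value outside its range is refused whole. The fingers move at their own pace and stop on an object; "force" is the grip in N (left out, the last holds). Time passes only in rows, so rows that do not move let the fingers close. It gives the time, the measured TCP pose, the force and the opening at its end, in the units of the state.
- r.get_obs(): the state, without advancing time (a new reading comes with each control period).
- r.camera(name): name is "scene" or "top"; returns the picture (384x512x3 uint8, red, green, blue); there is no depth.
- r.camera_model(name): a dict with "fx", "fy", "cx", "cy" (pixels), "T" (4x4, takes a point from camera to world coordinates). Camera axes: x right, y up, looking along -z (the intrinsics and any distortion apply to the point x, -y, -z); pixel columns grow to the right and rows downward; lengths in mm; the calibration is good to about 2 mm. A picture is of the moment at which its call begins. camera_model takes no time and is no camera call.
- r.sign_off(): hands the job in, once; it reports no verdict.
The state is a dict: "t": time; "joints": joint angles; "joint_velocities": joint speeds; "tau": joint torques, N m; "position": TCP position; "eef_rot": TCP orientation; "force": force on the tool from outside, world axes, zero at the start; "moment": the same for the moment, N m; "finger_gap": opening from 0.0 (shut) to 1.0 (fully open).
Only numpy, scipy, OpenCV 4.12 (cv2) and the standard library are available. Lean on these libraries where they do the work, as an engineer would, in place of code of your own. Each camera call takes 0.05 s, during which the arm holds its last target.

## Working session

There is one attempt and no reset: what is moved stays moved. The work goes in short steps, Python scripts to look and compute and a tool call to move; the robot and the scene stay as the last step left them, time stands still between calls to the robot, and variables do not carry over. Pictures are saved under pics/ and viewed, and the job is handed in when it is done.

Besides the shell and the picture viewer there is one more tool, called as name(argument=value, ...) on one line, values as JSON. step_arm: Moves the arm, as the interface text tells. Its arguments: {"type":"object","properties":{"motion":{"type":"array"},"force":{"type":"number"}},"required":["motion"]}

```bash
mkdir -p pics
cat > h.py <<'E'
from bench import r
import numpy as np, cv2
def shot(n,f):
    im=r.camera(n); cv2.imwrite(f'pics/{f}.png',cv2.cvtColor(im,cv2.COLOR_RGB2BGR)); return im
E
python3 - <<'E'
from h import *
np.set_printoptions(precision=3,suppress=True)
o=r.get_obs();print(o)
for n in('scene','top'):
    shot(n,n+'0');m=r.camera_model(n);print(n,m)
E
```

```text
{'t': 0.0, 'joints': array([-1.111,  0.314, -0.048,  1.21 , -0.   ,  1.571]), 'joint_velocities': array([-0.001, -0.001,  0.002, -0.001, -0.001,  0.001]), 'tau': array([ -0.   , -53.959,  33.975,   0.019,  -0.   ,  -0.   ]), 'position': array([ 266.046, -537.268,  303.037]), 'eef_rot': array([ 0.85 , -0.527, -0.001, -0.   ]), 'force': array([ 0.718, -0.779,  0.131]), 'moment': array([0.008, 0.016, 0.058]), 'finger_gap': 0.9982020897786616}
scene {'fx': 495.96227161736147, 'fy': 495.96227161736147, 'cx': 266.88945212282977, 'cy': 184.9025518942856, 'T': array([[   0.881,   -0.314,    0.353,  976.027],
       [   0.472,    0.587,   -0.657, -762.072],
       [  -0.001,    0.746,    0.666,  862.044],
       [   0.   ,    0.   ,    0.   ,    1.   ]])}
top {'fx': 417.26712341131247, 'fy': 417.26712341131247, 'cx': 252.59945379463255, 'cy': 192.6021712761463, 'T': array([[  -0.   ,    0.982,   -0.188,  371.811],
       [  -1.   ,    0.002,    0.012,    1.507],
       [   0.013,    0.188,    0.982, 1045.414],
       [   0.   ,    0.   ,    0.   ,    1.   ]])}
```

View pics/scene0.png

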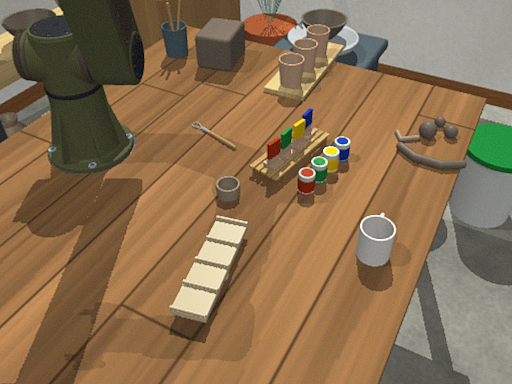

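View pics/top0.png

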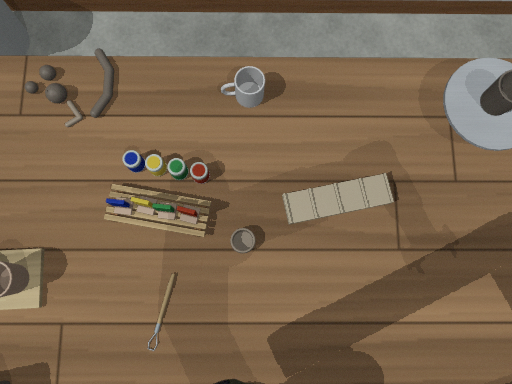

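Left to right from the robot the jars are blue (133,161), yellow (154,164), green (178,168) and rust (199,172). The rack is on the left, rotated a few degrees, and the setter is on the right. Next I enlarge both areas.

Run:
```python
import cv2
def c(n,x0,y0,x1,y1,s,o):
    im=cv2.imread(f'pics/{n}.png')[y0:y1,x0:x1]; im=cv2.resize(im,None,fx=s,fy=s,interpolation=cv2.INTER_CUBIC)
    for k in range(x0-x0%10+10,x1,10): 
        cv2.putText(im,str(k),(int((k+.5-x0)*s)-8,9),0,.32,(255,255,0),1); cv2.line(im,(int((k+.5-x0)*s),10),(int((k+.5-x0)*s),16),(255,255,0),1)
    for k in range(y0-y0%10+10,y1,10): 
        cv2.putText(im,str(k),(0,int((k+.5-y0)*s)+4),0,.32,(255,255,0),1); cv2.line(im,(22,int((k+.5-y0)*s)),(28,int((k+.5-y0)*s)),(255,255,0),1)
    cv2.imwrite(f'pics/{o}.png',im)
c('top0',98,145,218,240,6.6,'t_rack')
c('top0',275,165,403,230,6.2,'t_set')
c('scene0',243,95,363,200,5.7,'s_rack')
c('scene0',165,205,265,325,5,'s_set')
```

```text
(no output)
```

View pics/t_rack.png

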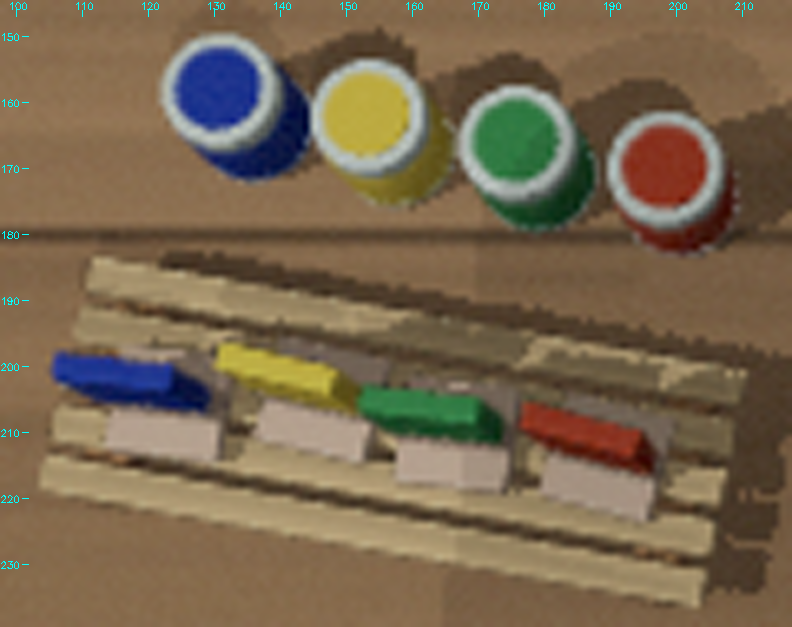

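View pics/t_set.png

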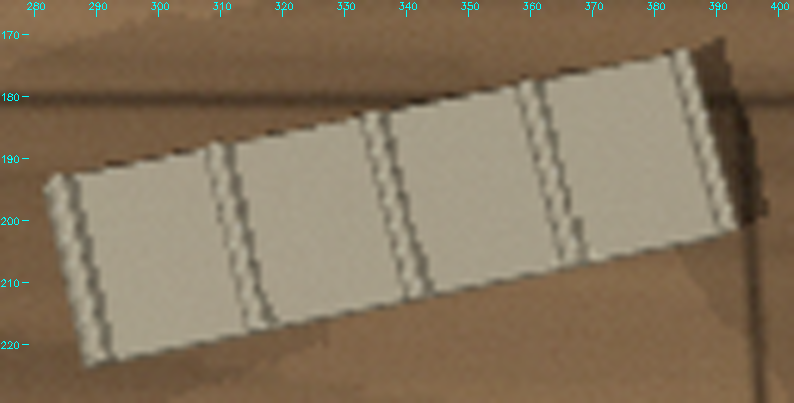

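View pics/s_rack.png

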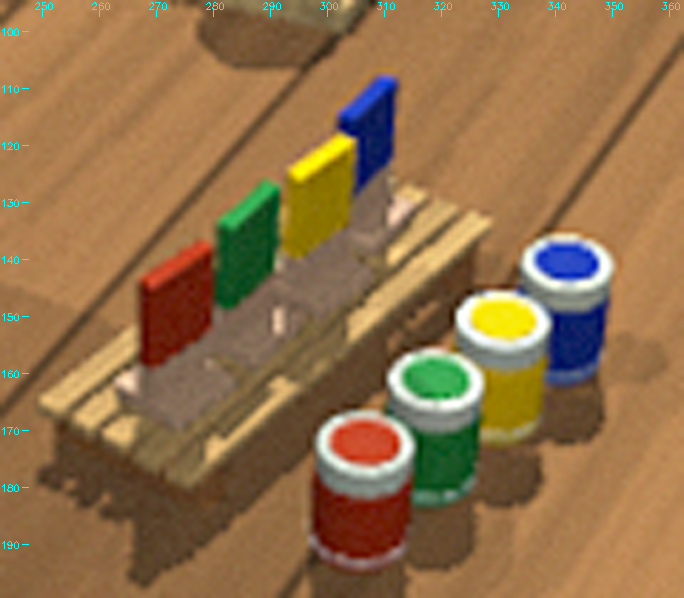

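View pics/s_set.png

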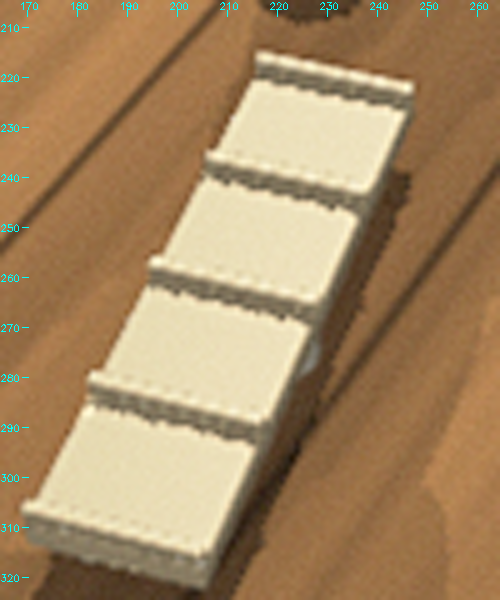

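The crops show clear setter rib corners and all four coloured plates. I'll fit the tile plates (x, y, z, yaw) by silhouette in both views, and the setter by its rib-top corners.

```bash
cat >> h.py <<'E'
from scipy.optimize import minimize, least_squares
M={n:r.camera_model(n) for n in('scene','top')}
def proj(n,P):
    m=M[n];P=np.atleast_2d(P);q=(np.linalg.inv(m['T'])@np.c_[P,np.ones(len(P))].T).T
    return np.c_[m['fx']*q[:,0]/-q[:,2]+m['cx'], m['fy']*q[:,1]/q[:,2]+m['cy']]
def place(L,x,y,z,a):
    L=np.atleast_2d(L).astype(float);c,s=np.cos(a),np.sin(a)
    return np.c_[x+c*L[:,0]-s*L[:,1], y+s*L[:,0]+c*L[:,1], z+L[:,2]]
PL=np.array([[i*5,j*21,k] for i in(-1,1) for j in(-1,1) for k in(28,76)])
def masks(im):
    h=cv2.cvtColor(im,cv2.COLOR_RGB2HSV);H,S,V=[h[...,i].astype(int) for i in range(3)]
    ok=(S>120)&(V>40)
    return {'blue':ok&(H>105)&(H<130),'green':ok&(H>45)&(H<85),'yellow':ok&(S>150)&(H>22)&(H<34),'rust':ok&(S>150)&((H<7)|(H>172))}
SS=8
def sil(n,P,x0,y0,x1,y1):
    h=cv2.convexHull(((proj(n,P)+.5-[x0,y0])*SS*16).astype(np.int32)-8*0)
    im=np.zeros(((y1-y0)*SS,(x1-x0)*SS),np.uint8);cv2.fillConvexPoly(im,h,255,shift=4)
    return cv2.resize(im,(x1-x0,y1-y0),interpolation=cv2.INTER_AREA)/255.
def fit_tile(ims,col,g,rad=22,zfix=None):
    D=[]
    for n,im in ims.items():
        u,v=proj(n,place([[0,0,52]],*g))[0].astype(int);b=(u-rad,v-rad,u+rad,v+rad)
        mk=masks(im);cr=lambda m:m[b[1]:b[3],b[0]:b[2]]
        k,lab,st,ce=cv2.connectedComponentsWithStats(cr(mk[col]).astype(np.uint8))
        i=1+np.argmax(st[1:,4]);a=(lab==i)
        ot=np.zeros_like(a)
        for c in mk:
            if c!=col: ot|=cr(mk[c])
        D.append((n,b,cv2.GaussianBlur(a.astype(float),(0,0),.7),1-cv2.dilate(ot.astype(np.uint8),np.ones((3,3)))))
    def f(p):
        if zfix is not None:p=[p[0],p[1],zfix,p[2]]
        e=0
        for n,b,a,w in D:
            e+=(w*(cv2.GaussianBlur(sil(n,place(PL,*p),*b),(0,0),.7)-a)**2).sum()
        return e
    g=list(g)
    if zfix is not None: g=[g[0],g[1],g[3]]
    s=np.array([8,8,8,.12])if zfix is None else np.array([8,8,.12])
    sx=np.vstack([g]+[np.array(g)+s*np.eye(len(g))[i] for i in range(len(g))])
    R=minimize(f,g,method='Nelder-Mead',options=dict(initial_simplex=sx,xatol=.02,fatol=1e-3,maxiter=500))
    R=minimize(f,R.x,method='Nelder-Mead',options=dict(initial_simplex=R.x+(sx-sx[0])*.4,xatol=.02,fatol=1e-3,maxiter=500))
    return R.x,R.fun
E
python3 - <<'E'
from h import *
np.set_printoptions(precision=2,suppress=True)
ob={'top':([[282,193.5],[288,223.5],[385,172.5],[393.5,201.5]]),'scene':([[247,222.5],[216,216],[206.5,316],[169,307]])}
L={'top':[[38,132,43],[-38,132,43],[38,-132,43],[-38,-132,43]],'scene':[[38,132,43],[-38,132,43],[38,-132,43],[-38,-132,43]]}
f=lambda p:np.concatenate([(proj(n,place(L[n],*p))-ob[n]).ravel() for n in ob])
R=least_squares(f,[370,-190,0,.2]);print('setter',R.x,'deg',np.degrees(R.x[3]));print(R.fun.reshape(-1,2))
ims={n:cv2.cvtColor(cv2.imread(f'pics/{n}0.png'),cv2.COLOR_BGR2RGB) for n in('top','scene')}
def ray(n,u,v,z):
    m=M[n];d=m['T'][:3,:3]@[(u-m['cx'])/m['fx'],-(v-m['cy'])/m['fy'],-1];o=m['T'][:3,3];return o+d*(z-o[2])/d[2]
# rack corners, top
ob={'top':[[111,183.5],[103.5,218],[210,201],[203.5,236]],'scene':[[329,133],[250,166],[277,180]]}
L={'top':[[45,125,30],[-45,125,30],[45,-125,30],[-45,-125,30]],'scene':[[45,125,30],[-45,-125,30],[45,-125,30]]}
R=least_squares(f,[330,250,0,0]);print('rack',R.x);print(R.fun.reshape(-1,2))
for c,(u,v) in dict(blue=(131,158),yellow=(153,162),green=(176,166),rust=(198.5,170)).items():
    w=ray('top',u,v,58); d=place([[0,0,0]],0,0,0,0); a=R.x[3]; dx=w-[R.x[0],R.x[1],0]; print('jar',c,w, 'rack y',-np.sin(a)*dx[0]+np.cos(a)*dx[1], 'x',np.cos(a)*dx[0]+np.sin(a)*dx[1])
for c,(u,v) in dict(blue=(115,200),yellow=(141,202),green=(168,206),rust=(186,208)).items():
    w=ray('top',u,v,106);p,e=fit_tile(ims,c,(w[0],w[1],30,R.x[3]));print(c,p,'deg',np.degrees(p[3]),e)
    dx=p[:3]-[R.x[0],R.x[1],0]; print('   rack y',-np.sin(a)*dx[0]+np.cos(a)*dx[1], 'x',np.cos(a)*dx[0]+np.sin(a)*dx[1])
E
```

```text
setter [ 551.36 -219.74   -4.2     0.21] deg 12.09606193276032
[[-0.28  0.42]
 [ 0.69  0.56]
 [ 0.02 -0.22]
 [-0.21  0.24]
 [ 0.71 -0.9 ]
 [ 0.67 -0.89]
 [-0.73  0.93]
 [ 0.36  0.62]]
rack [523.21 223.84  -3.58  -0.17]
[[ 0.49  0.03]
 [-0.51  1.  ]
 [ 0.42 -0.62]
 [ 0.02  0.3 ]
 [ 0.81  0.93]
 [-0.03 -0.32]
 [ 0.16 -0.59]]
jar blue [645.62 285.64  58.  ] rack y 81.50125118935813 x 110.27757948046448
jar yellow [635.71 231.7   58.  ] rack y 26.66293736801458 x 109.58033124716965
jar green [625.83 175.46  58.  ] rack y -30.438978213617577 x 109.29989250316187
jar rust [615.97 120.56  58.  ] rack y -86.21558168499475 x 108.81273914334662
blue [530.69 301.83  31.43  -0.1 ] deg -5.694103790365798 20.211623813066165
   rack y 78.13285759214047 x -5.731596131947735
yellow [532.65 246.49  32.59  -0.22] deg -12.71761193253446 9.788825609794177
   rack y 23.915890065735525 x 5.503142253413282
green [519.8  197.24  31.63  -0.13] deg -7.5466410695742425 15.43221770234618
   rack y -26.793735298369036 x 1.1206201977657835
rust [511.86 142.23  31.4   -0.27] deg -15.526087809671514 42.571222665679464
   rack y -82.35937749436694 x 2.540381615509906
```

Jar positions sit at the expected rack coordinates (y ≈ 82, 27, −30, −86; x ≈ 109). Tile z comes out about 31–32 against 30 stated, and the setter and rack z are off by about 4 mm because the corners are hard to read. Rust fitted worst, so I'll overlay the fits before moving.

Run:
```python
from h import *
np.set_printoptions(precision=2,suppress=True)
B={n:cv2.imread(f'pics/{n}0.png') for n in('top','scene')}
ims={n:cv2.cvtColor(b,cv2.COLOR_BGR2RGB) for n,b in B.items()}
G=dict(blue=(530.7,301.8,30,-.1),yellow=(532.6,246.5,30,-.22),green=(519.8,197.2,30,-.13),rust=(511.9,142.2,30,-.27))
F={c:fit_tile(ims,c,g,zfix=30) for c,g in G.items()}
for c in F: print(c,F[c][0],np.degrees(F[c][0][2]),F[c][1])
S=place([[s*38,t*132,43] for s,t in((1,1),(1,-1),(-1,-1),(-1,1))]+[[s*38,y+o,43] for y in(-129,-64.5,0,64.5,129) for o in(-3,3) for s in(-1,1)],551.36,-219.74,0,.211)
def ov(n,x0,y0,x1,y1,s,o):
    im=cv2.resize(B[n][y0:y1,x0:x1],None,fx=s,fy=s,interpolation=cv2.INTER_CUBIC)
    T=lambda P:((proj(n,P)+.5-[x0,y0])*s).astype(int)
    for c in F:
        p=F[c][0];q=T(place(PL,p[0],p[1],30,p[2]))
        for i in range(8):
            for j in range(i):
                if bin(i^j).count('1')==1: cv2.line(im,tuple(map(int,q[i])),tuple(map(int,q[j])),(255,255,255),1)
    q=T(S)
    cv2.polylines(im,[q[:4].reshape(-1,1,2).astype(np.int32)],True,(0,0,255),1)
    for k in range(4,24,2): cv2.line(im,tuple(map(int,q[k])),tuple(map(int,q[k+1])),(0,0,255),1)
    return im
a=ov('top',98,190,208,228,7,'');b=ov('scene',243,95,353,185,4,'');c=ov('top',275,165,403,230,6,'');d=ov('scene',165,205,265,325,4,'')
def st(p,q):
    h=[p,q];w=max(i.shape[1] for i in h);return np.vstack([cv2.copyMakeBorder(i,0,0,0,w-i.shape[1],0) for i in h])
cv2.imwrite('pics/ov1.png',cv2.resize(st(a,b),None,fx=.9,fy=.9));cv2.imwrite('pics/ov2.png',cv2.resize(st(c,d),None,fx=.68,fy=.68))
```

```text
blue [530.63 302.21  -0.1 ] -5.862914159908449 20.807941433187572
yellow [532.51 246.67  -0.22] -12.754336464100112 13.473970142047957
green [519.81 197.2   -0.13] -7.459721302083486 16.90386725788647
rust [511.74 142.57  -0.27] -15.343900558556248 43.77047323496138
```

View pics/ov1.png

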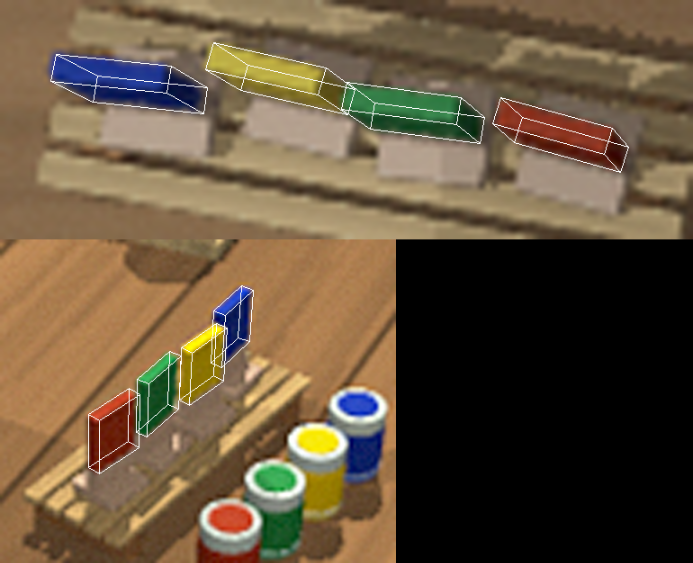

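View pics/ov2.png

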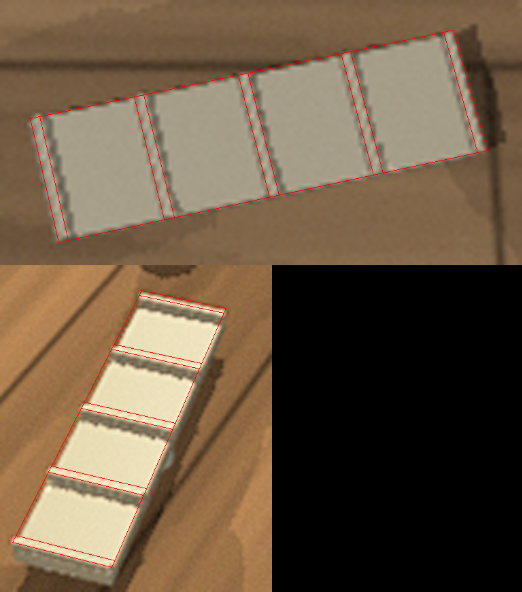

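The overlays agree in both views: the setter is at (551.4, −219.7) with yaw 12.1°. Bays left to right are (531.3,−125.9), (544.7,−188.4), (558.1,−251.0) and (571.5,−313.6), for blue, yellow, green and rust. First I move above blue (530.6, 302.2, yaw −5.9°).

step_arm(motion=[[[13.2,42,0],4.8,85],[[13.2,42,0],4.8,85],[[13.2,42,0],4.8,85],[[13.2,42,0],4.8,85],[[13.2,42,0],4.8,85],[[13.2,42,0],4.8,85],[[13.2,42,0],4.8,85],[[13.2,42,0],4.8,85],[[13.2,42,0],4.8,85],[[13.2,42,0],4.8,85],[[13.2,42,0],4.8,85],[[13.2,42,0],4.8,85]], force=30)

```text
t: 1.3
position: [424.6, -31.9, 303.8]
eef_rot: [0.999, -0.051, -0.0, 0.0]
force: [0.6, -0.3, -0.4]
finger_gap: 0.993
```

step_arm(motion=[[[13.2,42,0],0,85],[[13.2,42,0],0,85],[[13.2,42,-5],0,85],[[13.2,42,-5],0,85],[[13.2,42,-10],0,85],[[13.2,42,-10],0,85],[[13.2,42,-10],0,85],[[13.2,42,-10],0,85],[[0,0,0],0,85],[[0,0,0],0,85]])

```text
t: 2.3
position: [529.7, 302.7, 252.6]
eef_rot: [0.999, -0.052, -0.001, 0.001]
force: [-0.4, -0.6, -0.1]
finger_gap: 0.994
```

```bash
cat > st.py <<'E'
from h import *
o=r.get_obs();q=o['eef_rot'];from scipy.spatial.transform import Rotation as R
x=R.from_quat(q).as_matrix();print(round(o['t'],2),o['position'].round(1),'yaw',np.degrees(np.arctan2(x[1,0],x[0,0])).round(2),'z',x[:,2].round(3),'gap',round(o['finger_gap']*85.4,1),o['force'].round(1),o['joints'].round(2))
E
python3 st.py
```

```text
2.3 [529.7 302.7 252.6] yaw -5.96 z [-0.002 -0.002 -1.   ] gap 84.9 [-0.4 -0.6 -0.1] [ 0.52  0.36 -0.1   1.11 -0.    2.19]
```

step_arm(motion=[[[0,0,-25],0,85],[[0,0,-25],0,85],[[0,0,-25],0,85],[[0,0,-25],0,85],[[0,0,-19],0,85],[[0,0,0],0,85]])

```text
t: 2.9
position: [528.4, 299.8, 132.7]
eef_rot: [0.999, -0.054, -0.002, 0.002]
force: [-0.3, 0.0, -0.1]
finger_gap: 0.995
```

step_arm(motion=[[[0,0,0],0,30],[[0,0,0],0,20],[[0,0,0],0,14],[[0,0,0],0,4],[[0,0,0],0,4],[[0,0,0],0,4]])

```text
t: 3.5
position: [530.5, 302.5, 135.4]
eef_rot: [0.999, -0.053, 0.0, -0.0]
force: [0.1, -0.1, 3.3]
finger_gap: 0.116
```

```bash
python3 st.py
python3 - <<'E'
from h import *
a=shot('scene','s1')[60:200,230:370];b=shot('top','t1')[140:240,90:220]
cv2.imwrite('pics/g1.png',np.vstack([cv2.resize(cv2.cvtColor(i,4),(640,int(640*i.shape[0]/i.shape[1]*.45))) if 0 else cv2.copyMakeBorder(cv2.resize(cv2.cvtColor(i,4),None,fx=2.8,fy=2.8),0,0,0,400-int(i.shape[1]*2.8),0) for i in(a,b)])[:600])
E
```

```text
3.5 [530.5 302.5 135.4] yaw -6.05 z [ 0.001  0.    -1.   ] gap 9.9 [ 0.1 -0.1  3.3] [ 0.52  0.45 -0.26  0.87 -0.    2.19]
```

View pics/g1.png

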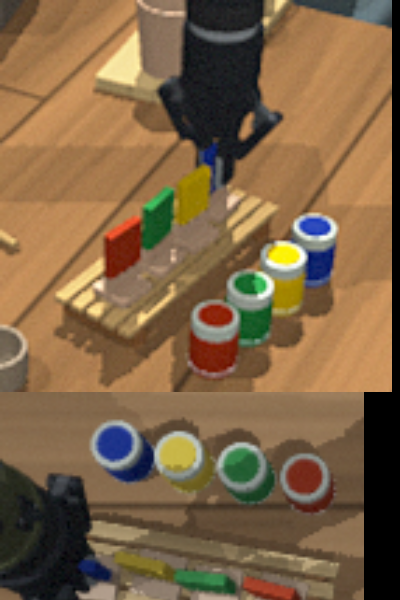

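The opening stopped at 9.9 mm, so the 10 mm plate is held, and the fingers are clear of yellow. Next I lift and carry it to bay 1.

step_arm(motion=[[[0,0,10],0,4],[[0,0,20],0,4],[[0,0,25],0,4],[[0,0,25],0,4],[[0,0,25],0,4],[[0,0,20],0,4],[[0,0,0],0,4]])

```text
t: 4.3
position: [531.5, 303.1, 263.4]
eef_rot: [0.999, -0.053, 0.002, -0.001]
force: [0.9, -0.3, 0.2]
finger_gap: 0.112
```

step_arm(motion=[[[0,-20,0],1.5,4],[[0,-35,0],1.5,4],[[0,-40,0],1.5,4],[[0,-40,0],1.5,4],[[0,-40,0],1.5,4],[[0,-40,0],1.5,4],[[0,-40,0],1.5,4],[[0,-40,0],1.5,4],[[0,-40,0],1.5,4],[[0,-40,0],1.5,4],[[1,-33.2,0],1.5,4],[[0,-20,0],1.5,4]])

```text
t: 5.5
position: [530.5, -128.2, 258.8]
eef_rot: [0.995, 0.104, -0.001, 0.0]
force: [0.6, -0.3, -0.6]
finger_gap: 0.112
```

step_arm(motion=[[[0,0,0],0,4],[[0,0,-20],0,4],[[0,0,-25],0,4],[[0,0,-25],0,4],[[0,0,-20],0,4],[[0,0,-10],0,4],[[0,0,-5],0,4],[[0,0,0],0,4],[[0,0,0],0,4]])

```text
t: 6.4
position: [531.9, -125.8, 155.7]
eef_rot: [0.995, 0.104, 0.001, 0.0]
force: [-0.2, -1.2, -1.1]
finger_gap: 0.113
```

```bash
python3 st.py
python3 - <<'E'
from h import *
a=shot('scene','s2')[150:330,150:330];b=shot('top','t2')[140:240,270:410]
I=[cv2.cvtColor(i,4) for i in(a,b)]
h=[cv2.resize(i,(540,int(540*i.shape[0]/i.shape[1])),interpolation=cv2.INTER_CUBIC) for i in I]
cv2.imwrite('pics/g2a.png',h[0]);cv2.imwrite('pics/g2b.png',h[1])
E
```

```text
6.4 [ 531.9 -125.8  155.7] yaw 11.96 z [ 0.001 -0.    -1.   ] gap 9.7 [-0.2 -1.2 -1.1] [-0.23  0.32 -0.4   0.85  0.    1.13]
```

View pics/g2a.png

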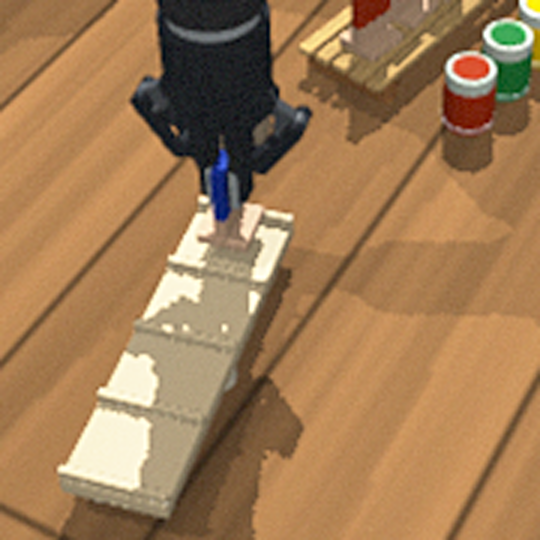

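View pics/g2b.png

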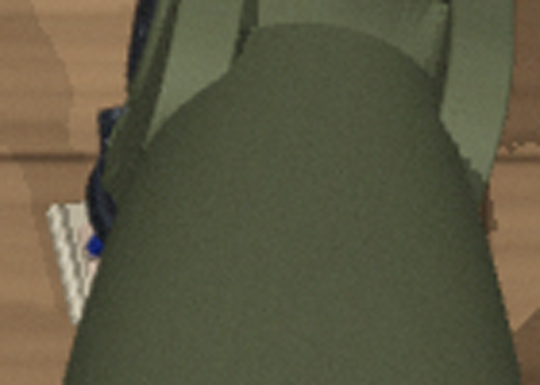

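Blue hangs upright over bay 1, with its foot clear of both ribs. I lower the last 15 mm slowly and watch the force.

step_arm(motion=[[[0,0,-6],0,4],[[0,0,-4],0,4],[[0,0,-2],0,4],[[0,0,-1.5],0,4],[[0,0,0],0,4],[[0,0,0],0,4]])

```text
t: 7.1
position: [531.2, -125.9, 141.4]
eef_rot: [0.995, 0.104, -0.0, -0.0]
force: [-0.3, -0.8, -0.7]
finger_gap: 0.117
```

step_arm(motion=[[[0,0,-1],0,4],[[0,0,-0.5],0,4],[[0,0,0],0,4],[[0,0,0],0,4]])

```text
t: 7.5
position: [531.5, -125.9, 140.4]
eef_rot: [0.995, 0.104, 0.0, 0.0]
force: [-1.7, -0.6, 5.1]
finger_gap: 0.11
```

A 5 N contact at the expected height means it is seated. I release gradually and retreat.

step_arm(motion=[[[0,0,0],0,13],[[0,0,0],0,16],[[0,0,0],0,22],[[0,0,0],0,40],[[0,0,0],0,60],[[0,0,0],0,60],[[0,0,10],0,60],[[0,0,25],0,70],[[0,0,25],0,85],[[0,0,30],0,85],[[0,0,30],0,85]])

```text
t: 8.6
position: [531.1, -125.8, 261.7]
eef_rot: [0.995, 0.104, 0.0, 0.0]
force: [-0.0, -0.2, -0.4]
finger_gap: 0.996
```

step_arm(motion=[[[0,20,0],-2.47,85],[[0,40,0],-2.47,85],[[0,45,0],-2.47,85],[[0,45,0],-2.47,85],[[0,45,0],-2.47,85],[[0,45,0],-2.47,85],[[0,45,0],-2.47,85],[[0,40,0],-2.47,85],[[0,30,0],-2.47,85],[[1.2,17.6,0],-2.47,85],[[0,0,0],0,85],[[0,0,0],0,85]])

```text
t: 9.8
position: [532.3, 246.7, 260.3]
eef_rot: [0.994, -0.11, 0.0, 0.0]
force: [-0.7, -0.5, 0.4]
finger_gap: 0.997
```

```bash
python3 st.py
cat > chk.py <<'E'
from h import *
import sys
np.set_printoptions(precision=2,suppress=True)
k=sys.argv[1]
ims={n:shot(n,n[0]+k) for n in('top','scene')}
S=(551.36,-219.74,.211)
for a in sys.argv[2:]:
    c,i=a.split(':');y=[96,32,-32,-96][int(i)];g=place([[0,y,35]],S[0],S[1],0,S[2])[0]
    for z in(None,35):
        p,e=fit_tile(ims,c,(g[0],g[1],35,S[2]),zfix=z)
        q=place([[p[0]-S[0],p[1]-S[1],0]],0,0,0,-S[2])[0]
        print(c,'setter x,y-bay',q[0].round(1),(q[1]-y).round(1),'rest',p[2:],'yawerr deg',np.degrees(p[-1]-S[2]).round(1),'e',round(e,1))
b=ims['scene'][180:330,150:300]
cv2.imwrite(f'pics/c{k}.png',cv2.cvtColor(cv2.resize(b,None,fx=3.6,fy=3.6,interpolation=cv2.INTER_CUBIC),4))
E
python3 chk.py b1 blue:0
```

```text
9.8 [532.3 246.7 260.3] yaw -12.67 z [ 0. -0. -1.] gap 85.1 [-0.7 -0.5  0.4] [ 0.43  0.31 -0.15  1.11 -0.    2.23]
blue setter x,y-bay -0.0 0.7 rest [37.01  0.28] yawerr deg 4.1 e 14.4
blue setter x,y-bay -0.2 1.1 rest [0.28] yawerr deg 4.1 e 16.6
```

View pics/cb1.png

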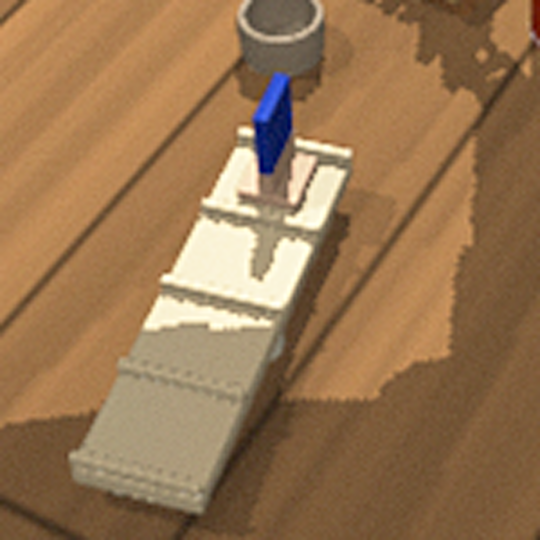

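Blue stands upright in bay 1, about 1 mm off centre. On to yellow.

step_arm(motion=[[[0,0,-25],0,85],[[0,0,-25],0,85],[[0,0,-25],0,85],[[0,0,-20],0,85],[[0,0,-20],0,85],[[0,0,-10],0,85],[[0,0,0],0,50],[[0,0,0],0,30],[[0,0,0],0,14],[[0,0,0],0,4],[[0,0,0],0,4],[[0,0,0],0,4]])

```text
t: 11.1
position: [532.8, 246.9, 135.6]
eef_rot: [0.994, -0.111, 0.0, -0.0]
force: [-0.7, 0.4, 3.1]
finger_gap: 0.114
```

```bash
python3 st.py
```

```text
11.1 [532.8 246.9 135.6] yaw -12.75 z [ 0.001  0.    -1.   ] gap 9.7 [-0.7  0.4  3.1] [ 0.43  0.41 -0.32  0.84 -0.    2.23]
```

step_arm(motion=[[[0,0,10],0,4],[[0,0,20],0,4],[[0,0,25],0,4],[[0,0,25],0,4],[[0,0,25],0,4],[[0,0,20],0,4],[[0,0,0],0,4]])

```text
t: 11.8
position: [533.9, 247.4, 263.6]
eef_rot: [0.994, -0.111, 0.002, -0.001]
force: [-0.9, -0.4, -0.7]
finger_gap: 0.111
```

step_arm(motion=[[[1,-20,0],2.07,4],[[1,-35,0],2.07,4],[[1,-40,0],2.07,4],[[1,-40,0],2.07,4],[[1,-40,0],2.07,4],[[1,-40,0],2.07,4],[[1,-40,0],2.07,4],[[1,-40,0],2.07,4],[[1,-40,0],2.07,4],[[1,-40,0],2.07,4],[[1.2,-36,0],2.07,4],[[1,-24.1,0],2.07,4]])

```text
t: 13.0
position: [543.9, -190.6, 258.8]
eef_rot: [0.994, 0.105, -0.001, -0.0]
force: [0.3, -0.2, -0.8]
finger_gap: 0.117
```

step_arm(motion=[[[0,0,0],0,4],[[0,0,0],0,4],[[0,0,-20],0,4],[[0,0,-25],0,4],[[0,0,-25],0,4],[[0,0,-20],0,4],[[0,0,-10],0,4],[[0,0,-5],0,4],[[0,0,0],0,4],[[0,0,0],0,4]])

```text
t: 14.0
position: [545.3, -188.3, 155.8]
eef_rot: [0.994, 0.105, 0.001, 0.0]
force: [0.0, -0.1, -0.9]
finger_gap: 0.113
```

```bash
python3 st.py
python3 - <<'E'
from h import *
b=shot('scene','sy')[180:330,150:300]
cv2.imwrite('pics/cy.png',cv2.cvtColor(cv2.resize(b,None,fx=3.6,fy=3.6,interpolation=cv2.INTER_CUBIC),4))
E
```

```text
14.0 [ 545.3 -188.3  155.8] yaw 12.1 z [ 0.001 -0.    -1.   ] gap 9.7 [ 0.  -0.1 -0.9] [-0.33  0.37 -0.32  0.88  0.    1.03]
```

View pics/cy.png

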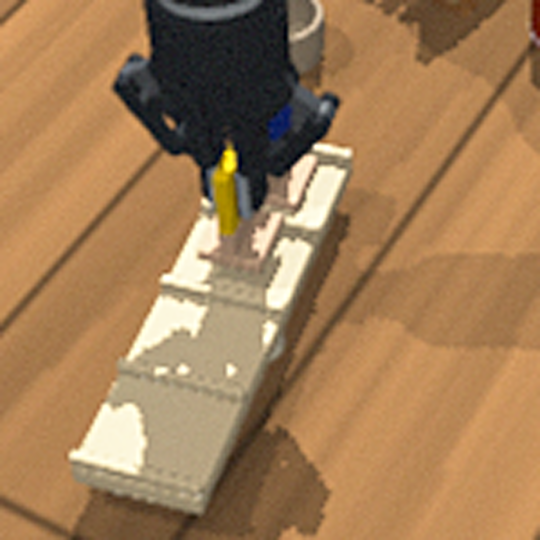

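Yellow is upright over bay 2 and blue is undisturbed behind the gripper. I lower it now.

step_arm(motion=[[[0,0,-6],0,4],[[0,0,-4],0,4],[[0,0,-2],0,4],[[0,0,-1.5],0,4],[[0,0,-1],0,4],[[0,0,-0.5],0,4],[[0,0,0],0,4],[[0,0,0],0,4]])

```text
t: 14.85
position: [544.5, -188.4, 140.6]
eef_rot: [0.994, 0.105, -0.0, 0.0]
force: [-3.5, 0.7, 5.8]
finger_gap: 0.113
```

step_arm(motion=[[[0,0,0],0,13],[[0,0,0],0,16],[[0,0,0],0,22],[[0,0,0],0,40],[[0,0,0],0,60],[[0,0,0],0,60],[[0,0,10],0,60],[[0,0,25],0,70],[[0,0,25],0,85],[[0,0,30],0,85],[[0,0,30],0,85]])

```text
t: 15.95
position: [544.5, -188.3, 261.7]
eef_rot: [0.994, 0.105, 0.0, 0.0]
force: [1.5, -0.1, -0.4]
finger_gap: 0.998
```

step_arm(motion=[[[-2.5,20,0],-1.95,85],[[-2.5,40,0],-1.95,85],[[-2.5,45,0],-1.95,85],[[-2.5,45,0],-1.95,85],[[-2.5,45,0],-1.95,85],[[-2.5,45,0],-1.95,85],[[-2.5,45,0],-1.95,85],[[-2.5,40,0],-1.95,85],[[-2.5,35,0],-1.95,85],[[-2.4,25.6,0],-1.95,85],[[0,0,0],0,85],[[0,0,0],0,85]])

```text
t: 17.15
position: [519.6, 197.6, 260.4]
eef_rot: [0.998, -0.064, 0.0, 0.0]
force: [0.7, 0.2, -0.4]
finger_gap: 0.997
```

```bash
python3 st.py;python3 chk.py y1 blue:0 yellow:1
```

```text
17.15 [519.6 197.6 260.4] yaw -7.32 z [ 0. -0. -1.] gap 85.2 [ 0.7  0.2 -0.4] [ 0.36  0.25 -0.23  1.09 -0.    2.06]
blue setter x,y-bay 0.0 0.3 rest [37.31  0.29] yawerr deg 4.5 e 15.0
blue setter x,y-bay -0.3 0.9 rest [0.29] yawerr deg 4.4 e 17.1
yellow setter x,y-bay -0.7 0.5 rest [36.33  0.28] yawerr deg 4.1 e 22.2
yellow setter x,y-bay -0.8 0.5 rest [0.28] yawerr deg 4.1 e 23.2
```

View pics/sy1.png

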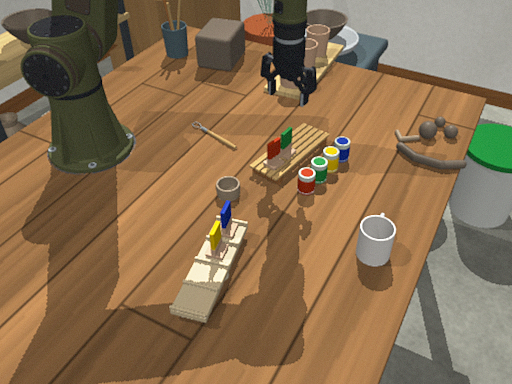

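Blue at (225,215) and yellow at (216,236) stand in bays 1 and 2, each within about 1 mm of centre. Green and rust are unmoved on the rack. On to green.

step_arm(motion=[[[0,0,-25],0,85],[[0,0,-25],0,85],[[0,0,-25],0,85],[[0,0,-20],0,85],[[0,0,-20],0,85],[[0,0,-10],0,85],[[0,0,0],0,50],[[0,0,0],0,30],[[0,0,0],0,14],[[0,0,0],0,4],[[0,0,0],0,4],[[0,0,0],0,4]])

```text
t: 18.45
position: [520.2, 197.4, 135.6]
eef_rot: [0.998, -0.065, 0.001, -0.0]
force: [0.2, 0.2, 2.1]
finger_gap: 0.112
```

step_arm(motion=[[[0,0,10],0,4],[[0,0,20],0,4],[[0,0,25],0,4],[[0,0,25],0,4],[[0,0,25],0,4],[[0,0,20],0,4],[[0,0,0],0,4]])

```text
t: 19.15
position: [521.2, 197.8, 263.4]
eef_rot: [0.998, -0.065, 0.002, -0.001]
force: [-0.1, 0.6, -0.3]
finger_gap: 0.115
```

step_arm(motion=[[[3.2,-20,0],1.63,4],[[3.2,-35,0],1.63,4],[[3.2,-42,0],1.63,4],[[3.2,-42,0],1.63,4],[[3.2,-42,0],1.63,4],[[3.2,-42,0],1.63,4],[[3.2,-42,0],1.63,4],[[3.2,-42,0],1.63,4],[[3.2,-42,0],1.63,4],[[3.2,-42,0],1.63,4],[[3.2,-35,0],1.63,4],[[3.2,-22.2,0],1.63,4]])

```text
t: 20.35
position: [557.4, -253.4, 258.7]
eef_rot: [0.994, 0.105, -0.001, -0.0]
force: [0.0, 1.0, -0.7]
finger_gap: 0.114
```

step_arm(motion=[[[0,0,0],0,4],[[0,0,0],0,4],[[0,0,-20],0,4],[[0,0,-25],0,4],[[0,0,-25],0,4],[[0,0,-20],0,4],[[0,0,-10],0,4],[[0,0,-5],0,4],[[0,0,0],0,4],[[0,0,0],0,4]])

```text
t: 21.35
position: [558.8, -250.9, 155.9]
eef_rot: [0.994, 0.106, 0.001, 0.0]
force: [0.0, 0.1, -0.9]
finger_gap: 0.114
```

```bash
python3 st.py
python3 - <<'E'
from h import *
b=shot('scene','sg')[180:330,150:300]
cv2.imwrite('pics/cg.png',cv2.cvtColor(cv2.resize(b,None,fx=3.6,fy=3.6,interpolation=cv2.INTER_CUBIC),4))
E
```

```text
21.35 [ 558.8 -250.9  155.9] yaw 12.16 z [ 0.001 -0.001 -1.   ] gap 9.7 [ 0.   0.1 -0.9] [-0.42  0.43 -0.23  0.91  0.    0.94]
```

View pics/cg.png

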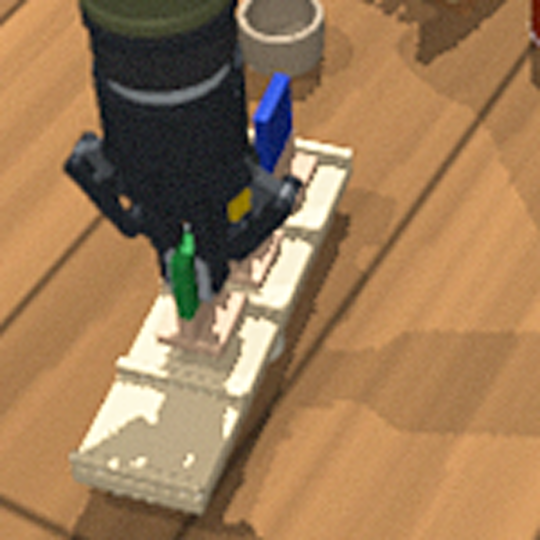

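Green is upright over bay 3, with blue and yellow behind it standing as before. I set it down.

step_arm(motion=[[[0,0,-6],0,4],[[0,0,-4],0,4],[[0,0,-2],0,4],[[0,0,-1.5],0,4],[[0,0,-1],0,4],[[0,0,-0.5],0,4],[[0,0,0],0,4],[[0,0,0],0,4]])

```text
t: 22.2
position: [558.0, -251.0, 140.6]
eef_rot: [0.994, 0.106, -0.0, 0.0]
force: [-2.9, 1.2, 4.8]
finger_gap: 0.113
```

step_arm(motion=[[[0,0,0],0,13],[[0,0,0],0,16],[[0,0,0],0,22],[[0,0,0],0,40],[[0,0,0],0,60],[[0,0,0],0,60],[[0,0,10],0,60],[[0,0,25],0,70],[[0,0,25],0,85],[[0,0,30],0,85],[[0,0,30],0,85]])

```text
t: 23.3
position: [558.0, -250.9, 261.7]
eef_rot: [0.994, 0.106, 0.0, 0.0]
force: [-0.1, -0.1, 0.0]
finger_gap: 0.993
```

Run:
```python
from h import *
np.set_printoptions(precision=2,suppress=True)
ims={n:shot(n,n[0]+'r0') for n in('top','scene')}
import h
for lo in (120,150):
  for hi in(7,11):
    def masks(im,hi=hi,lo=lo):
        q=cv2.cvtColor(im,cv2.COLOR_RGB2HSV);H,S,V=[q[...,i].astype(int) for i in range(3)]
        z=np.zeros(H.shape,bool)
        return {'rust':(S>lo+40)&(V>40)&((H<hi)|(H>172)),'blue':z}
    h.masks=masks
    for z in(None,30):
        p,e=fit_tile(ims,'rust',(511.7,142.5,30,-.2),zfix=z);print(lo,hi,p,np.degrees(p[-1]),e)
```

```text
120 7 [511.05 140.81  30.59  -0.16] -9.263138356076954 50.7024615037726
120 7 [511.02 141.45  -0.16] -8.9269533048077 50.99311144984068
120 11 [510.74 140.85  31.58  -0.21] -12.198807845053812 15.487849877224509
120 11 [510.54 141.43  -0.22] -12.445847617811843 17.300018766260617
150 7 [510.24 140.8   28.67  -0.15] -8.876824241316093 73.39595427182337
150 7 [510.53 140.57  -0.14] -8.124285687376005 72.97368537102886
150 11 [510.22 140.63  30.38  -0.17] -9.733230648143488 44.41726090171432
150 11 [510.36 140.58  -0.15] -8.874104998216259 43.9450076043529
```

The better rust mask gives (510.6, 141.3) with yaw −12.4°.

step_arm(motion=[[[-4.8,20,0],-2.46,85],[[-4.8,40,0],-2.46,85],[[-4.8,45,0],-2.46,85],[[-4.8,45,0],-2.46,85],[[-4.8,45,0],-2.46,85],[[-4.8,45,0],-2.46,85],[[-4.8,45,0],-2.46,85],[[-4.8,45,0],-2.46,85],[[-4.8,35,0],-2.46,85],[[-4.4,27.3,0],-2.46,85],[[0,0,0],0,85],[[0,0,0],0,85]])

```text
t: 24.6
position: [510.3, 141.6, 259.8]
eef_rot: [0.994, -0.107, -0.0, 0.0]
force: [0.7, -0.4, -0.5]
finger_gap: 0.994
```

```bash
python3 st.py;python3 chk.py g1 yellow:1 green:2
```

```text
24.6 [510.3 141.6 259.8] yaw -12.34 z [-0.    -0.001 -1.   ] gap 84.9 [ 0.7 -0.4 -0.5] [ 0.27  0.2  -0.29  1.07 -0.    2.06]
yellow setter x,y-bay -0.4 -0.2 rest [37.12  0.28] yawerr deg 4.0 e 19.4
yellow setter x,y-bay -0.7 0.2 rest [0.29] yawerr deg 4.3 e 20.8
green setter x,y-bay -0.2 -0.8 rest [34.96  0.29] yawerr deg 4.8 e 30.6
green setter x,y-bay -0.3 -0.8 rest [0.3] yawerr deg 5.0 e 30.9
```

View pics/tg1.png

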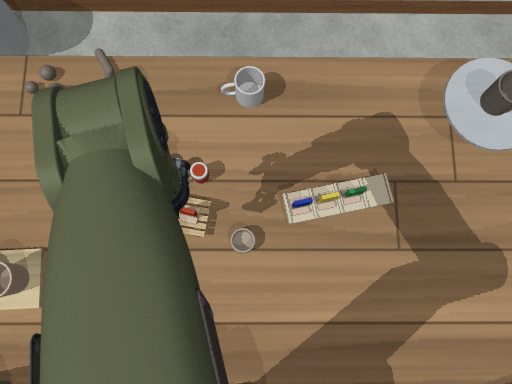

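The top view shows blue (302,203), yellow (328,197) and green (355,191) in the first three bays, with the arm over rust. I grasp rust.

step_arm(motion=[[[0,0,-25],0,85],[[0,0,-25],0,85],[[0,0,-25],0,85],[[0,0,-20],0,85],[[0,0,-20],0,85],[[0,0,-10],0,85],[[0,0,0],0,50],[[0,0,0],0,30],[[0,0,0],0,14],[[0,0,0],0,4],[[0,0,0],0,4],[[0,0,0],0,4]])

```text
t: 25.9
position: [511.1, 141.5, 135.6]
eef_rot: [0.994, -0.108, 0.001, -0.0]
force: [0.4, -1.1, 4.3]
finger_gap: 0.113
```

step_arm(motion=[[[0,0,10],0,4],[[0,0,20],0,4],[[0,0,25],0,4],[[0,0,25],0,4],[[0,0,25],0,4],[[0,0,20],0,4],[[0,0,0],0,4]])

```text
t: 26.6
position: [512.0, 141.8, 263.3]
eef_rot: [0.994, -0.108, 0.002, -0.001]
force: [0.6, 0.5, -0.9]
finger_gap: 0.112
```

step_arm(motion=[[[5,-20,0],2.04,4],[[5,-35,0],2.04,4],[[5,-43,0],2.04,4],[[5,-43,0],2.04,4],[[5,-43,0],2.04,4],[[5,-43,0],2.04,4],[[5,-43,0],2.04,4],[[5,-43,0],2.04,4],[[5,-43,0],2.04,4],[[5,-43,0],2.04,4],[[5.9,-34,0],2.04,4],[[5,-21.9,0],2.04,4]])

```text
t: 27.8
position: [570.8, -316.0, 258.4]
eef_rot: [0.995, 0.104, -0.001, -0.0]
force: [0.4, 0.3, -0.2]
finger_gap: 0.113
```

step_arm(motion=[[[0,0,0],0,4],[[0,0,0],0,4],[[0,0,-20],0,4],[[0,0,-25],0,4],[[0,0,-25],0,4],[[0,0,-20],0,4],[[0,0,-10],0,4],[[0,0,-5],0,4],[[0,0,0],0,4],[[0,0,0],0,4]])

```text
t: 28.8
position: [572.1, -313.6, 156.0]
eef_rot: [0.994, 0.105, 0.001, 0.0]
force: [-0.1, 0.2, -0.6]
finger_gap: 0.113
```

```bash
python3 st.py
python3 - <<'E'
from h import *
b=shot('scene','sr')[180:330,150:300]
cv2.imwrite('pics/cr.png',cv2.cvtColor(cv2.resize(b,None,fx=3.6,fy=3.6,interpolation=cv2.INTER_CUBIC),4))
E
```

```text
28.8 [ 572.1 -313.6  156. ] yaw 12.04 z [ 0.001 -0.001 -1.   ] gap 9.6 [-0.1  0.2 -0.6] [-0.5   0.5  -0.12  0.95  0.    0.86]
```

View pics/cr.png

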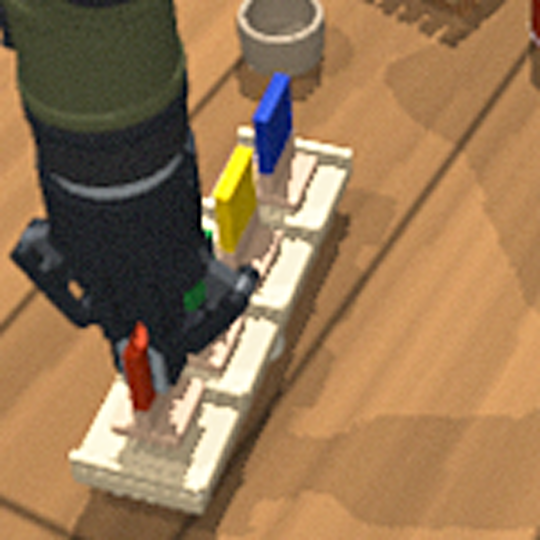

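Rust is upright over bay 4, and the other three are standing. I lower it.

step_arm(motion=[[[0,0,-6],0,4],[[0,0,-4],0,4],[[0,0,-2],0,4],[[0,0,-1.5],0,4],[[0,0,-1],0,4],[[0,0,-0.5],0,4],[[0,0,0],0,4],[[0,0,0],0,4]])

```text
t: 29.65
position: [571.3, -313.6, 140.7]
eef_rot: [0.995, 0.105, 0.0, 0.0]
force: [-2.9, 1.5, 4.9]
finger_gap: 0.11
```

step_arm(motion=[[[0,0,0],0,13],[[0,0,0],0,16],[[0,0,0],0,22],[[0,0,0],0,40],[[0,0,0],0,60],[[0,0,0],0,60],[[0,0,10],0,60],[[0,0,25],0,70],[[0,0,25],0,85],[[0,0,30],0,85],[[0,0,30],0,85]])

```text
t: 30.75
position: [571.3, -313.5, 261.7]
eef_rot: [0.995, 0.105, 0.0, 0.0]
force: [0.2, -0.3, 0.4]
finger_gap: 0.994
```

step_arm(motion=[[[0,30,10],0,85],[[-5,45,5],0,85],[[-5,45,5],0,85],[[-5,45,0],0,85],[[-5,45,0],0,85],[[-5,45,0],0,85],[[-5,45,0],0,85],[[0,30,0],0,85],[[0,20,0],0,85],[[0,0,0],0,85],[[0,0,0],0,85]])

```text
t: 31.85
position: [541.5, 36.5, 280.5]
eef_rot: [0.994, 0.105, 0.0, 0.0]
force: [0.0, -0.1, 0.8]
finger_gap: 0.991
```

```bash
sed -i 's/(S>150)\&((H<7)|(H>172))/(S>160)\&((H<11)|(H>172))/; s/ok\&(S>150)&((H/ok\&(S>160)\&((H/' h.py; grep -c 'H<11' h.py; python3 st.py;python3 chk.py f blue:0 yellow:1 green:2 rust:3
```

```text
1
31.85 [541.5  36.5 280.5] yaw 12.08 z [ 0.001 -0.    -1.   ] gap 84.6 [ 0.  -0.1  0.8] [ 0.07  0.22 -0.23  1.13 -0.    1.43]
blue setter x,y-bay -0.1 0.4 rest [37.51  0.29] yawerr deg 4.7 e 15.2
blue setter x,y-bay -0.3 0.9 rest [0.29] yawerr deg 4.3 e 17.2
yellow setter x,y-bay -0.5 0.3 rest [36.85  0.27] yawerr deg 3.5 e 22.1
yellow setter x,y-bay -0.9 0.5 rest [0.28] yawerr deg 4.0 e 22.9
green setter x,y-bay -0.2 -1.1 rest [35.29  0.29] yawerr deg 4.7 e 27.9
green setter x,y-bay -0.3 -0.5 rest [0.3] yawerr deg 4.8 e 28.1
rust setter x,y-bay 0.0 -0.7 rest [36.06  0.29] yawerr deg 4.4 e 24.5
rust setter x,y-bay -0.1 -0.3 rest [0.29] yawerr deg 4.4 e 25.2
```

View pics/sf.png

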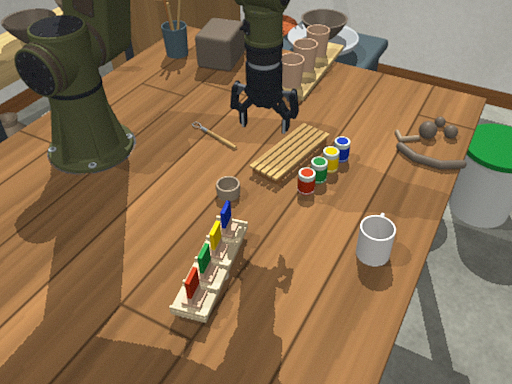

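View pics/tf.png

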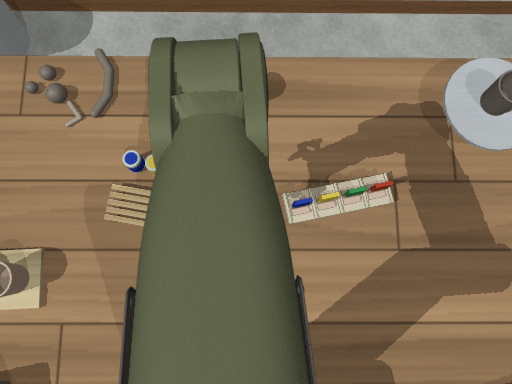

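View pics/cf.png

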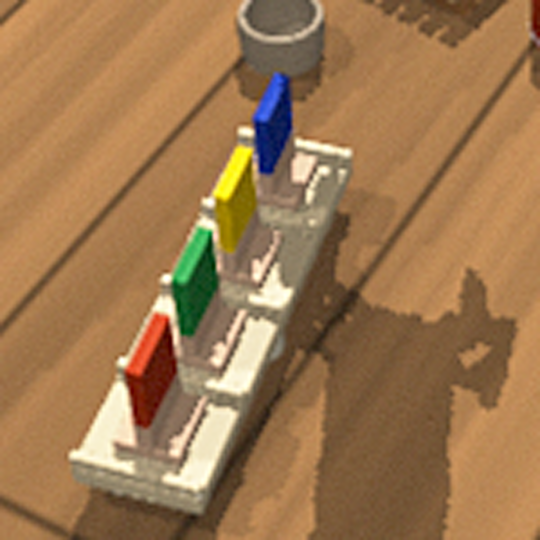

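All four tiles stand upright in jar order between the ribs. The gripper is empty and clear, and the jars are at the same pixels as at the start. I hand the job in.

```bash
python3 -c "
from bench import r
print(r.sign_off(), r.get_obs()['t'])"
```

```text
the job is handed in; nothing more can be done
the job is handed in; nothing more can be done
```

I moved the four tiles one at a time from the rack into the setter bays, left to right blue, yellow, green, rust, which is their jar order. I handed the job in after about 32 s of the 112 s allowed.

**Placement:** The last two-view fits put every tile within about 1 mm of its bay centre, with its underside at about 35–37.5 mm (nominal 35). In the pictures all four stand upright between the ribs, not touching one another. The gripper was empty and clear of everything.

**Jars:** In the last scene picture they stand where they were at the start. The arm hid some of them from the top camera.

**Checks that disagreed:**
- **Yaw:** The fits show all four plates turned about 4–5° from the setter, while the tool's measured yaw at each release matched it to about 0.2°. This is probably a bias of the silhouette fit, and it is well inside the 14° allowed.
- **Heights:** The first corner fits put the setter and rack about 4 mm too low. I used the stated heights, and a contact force of about 5 N as each tile was set down confirmed them.
- **Rust tile:** Its first fit was poor, so I remeasured it with a better colour mask before grasping.

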